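# Back the sheet feeder off by one notch

### The job

The sheet feeder on the cutting table has been wound one notch too far. With the fingertips, gripping nothing, push the red knob of the pawl lever away from the brass ratchet wheel, past upright, so that the pawl lifts and stays up; then push the yellow-tipped spoke over towards the pawl lever's side, to turn the wheel backward by one notch. Last, push the red knob back over so that the pawl drops fully into the next gap, and leave the other things on the mat where they are.

Things in the scene. Friction and masses are not known exactly. Their poses are not given: they have to be found in the camera images.
- feeder: Tabletop sheet feeder fixed to the table: base plate 12 mm thick, dark side plates, steel rollers, brass ratchet wheel, star wheel. Origin on the table right under the ratchet wheel's middle; z up, y along the shaft. Other entries speak in this frame. Rollers and plates fill x -110 to 215, y -291 to -20 mm, up to 190 mm high; the star wheel x -106 to 106 mm at y = 80 mm.
- ratchet (a point): Centre of the brass ratchet wheel, on the shaft, 110 mm above the table, at feeder x = 0, y = 0. The wheel is 14 mm thick with 10 saw teeth, radius 60 mm over the tips and 48 mm in the gaps.
- wheel (a joint): Angle (rad) of ratchet, star wheel and lower roller, turning as one; starts -0.08 to 0.08. Negative is backward: its top moves to feeder -x, where the pawl's pivot is. It stays where left (drag 0.15 Nm, 2 N at a spoke's end). A notch is 0.628 (36 degrees). With the pawl down it turns back only through 0.15 of play, forward freely. One notch back is -0.628; the pawl drops fully in from -0.75 to -0.51.
- pawl (a joint): Angle (rad) of the throw-over pawl; pivot parallel to feeder y, at x = -55, y = 0, z = 178 mm. 0: down, its arm level, reaching 63 mm to +x, its nose between the teeth. 0.82: fully lifted, at its stop, the arm's end then up to 235 mm high. Heavy in the knob: past about 0.45 it falls on by itself to 0.82 and stays up; below about 0.35 it falls back to 0. Under 1 N at the knob moves it.
- pawl_knob (a point): Centre of the red ball (26 mm across) on the pawl's upright lever (10 mm rod), 70 mm from the pivot. Pawl down: the lever leans 18 degrees to feeder +x, the ball at x = -33, y = 0, z = 245 mm. Pawl up: it leans 29 degrees to -x, the ball at x = -89, z = 239 mm. Pushed to feeder -x it lifts the pawl, to +x it drops it.
- spoke_end (a point): Centre of the yellow ball (22 mm across) on the uppermost spoke, 95 mm from the shaft, at y = 80 mm in the feeder frame. At wheel angle 0 the spoke leans 18 degrees to feeder +x, one notch back 18 degrees to -x. Spokes: five 12 mm rods, 72 degrees apart, the others with black balls; the yellow ball's top is at most 216 mm high.
- tape_measure: Bystander: green tape measure with black disc, 66 x 36 x 62 mm, standing beside the feeder. Origin under its centre.
- glue_jar: Bystander: small jar with a white lid, 48 mm across, 75 mm high. Origin under its centre.
- marker: Bystander: blue marker with a red tip, lying down, 139 x 13 x 13 mm. Origin under the middle of its barrel.
- water_bottle: Bystander: clear bottle with a blue cap, 62 mm across, 200 mm high. Origin under its centre.
- cardboard_core: Bystander: short upright cardboard tube, 76 mm across, 60 mm high. Origin under its centre.
- knife: Bystander: orange utility knife lying flat, 165 x 26 x 14 mm. Origin under the middle of its handle.
- marker_cap: Bystander: red marker cap standing upright, 18 mm across, 22 mm high. Origin under its centre.

How it is judged:
On the way, in this order (a step that is already met when the one before it is completed fails the run):
1. the pawl is thrown up clear of the ratchet wheel, the wheel not yet turned back (value of joint pawl above 0.72 rad and value of joint wheel above -0.3 rad), for 0.2 s.
2. with the pawl still up, the wheel has been turned back by one notch (value of joint pawl above 0.6 rad and value of joint wheel between -0.85 and -0.44 rad), for 0.2 s.
At the end, for the whole second after the job is handed in: The wheel stands still one notch back from its first gap (between -0.82 and -0.46 rad) and the pawl is fully down in that gap (within 0.06 rad of its lowest position) (value of joint pawl below 0.06 rad and value of joint wheel between -0.82 and -0.46 rad and velocity of joint wheel between -0.05 and 0.05 rad/s); the robot touches nothing.
It fails at once if a bystander is pushed more than 20 mm from its place, tipped over or picked up (distance of any of tape_measure, glue_jar, marker, water_bottle, cardboard_core, knife, marker_cap from where it was at the start of the episode above 0.02 m or angle between any of tape_measure, glue_jar, marker, water_bottle, cardboard_core, knife, marker_cap's own z axis and vertical above 0.5 rad).
It also fails if it takes over 64 s, if anything falls off the work surface, if the arm or the gripper's body presses on something with over 40 N, if the wrist force passes 120 N, or if a joint passes its speed limit or range.

### The arm

A 7-joint arm with a two-finger parallel gripper is mounted at the origin on the work surface. World frame = base frame: x ahead of the robot, y to its left, z up, the work surface at z = 0. Lengths are in m, angles in rad, forces in N, time in s.
With the tool pointing down it reaches from about 0.4 to 0.85 m from the base axis. Payload 6.9 kg.
Tool frame: the origin (TCP) lies midway between the tips of the shut fingers; the grasp point (between the pads) lies behind it (ctrl.pinch_z is the z of the grasp point in the tool frame, in m); z points along the fingers, y is the direction in which the jaws open and shut (so a half turn about z gives the same grasp; the last joint's range is limited). The gripper opens to 85 mm and grips with 20 to 120 N. Pads are 22 mm wide; open, the fingers measure 114 mm over their backs; the gripper's body (76 mm by 85 mm) begins 54 mm behind the grasp point. The pads swing forward as they close: fully open they stand 13 mm farther back than shut.
Start: joints at [1.288, 0.507, -0.238, 1.5, 0.126, 1.149, -0.155], TCP at [0.236, -0.579, 0.231] pointing down, gripper open.
Joint ranges: [-3.08, 3.08], [-0.24, 2.05], [-1.43, 1.35], [0, 2.5], [-1.52, 4.66], [0.17, 1.96], [-2.89, 2.89]. Speed limits (rad/s): [2.39, 2.39, 3.14, 3.14, 3.14, 3.14, 3.14].

### API

Orientations are given as a unit quaternion [w, x, y, z].
In Python, from station import ctrl, get_state, vision, ticket, models gives the robot as it stands. Calls block until the motion is done:
- ctrl.movep(position, orientation): joint-space move of the TCP to a pose.
- ctrl.movel(position, frame=None, max_speed=0.15): straight line of the TCP; frame=None keeps the orientation; max_speed is the mean speed in m/s.
- ctrl.set_joints(angles): joint-space move.
- ctrl.ungrasp() and ctrl.close_gripper(force=None): open the fingers fully, or close them until they stop; force is the grip in N (None keeps the last).
- ctrl.pause(seconds).
- ctrl.ik(position, orientation): joint angles nearest the present ones, or None.
- get_state(): the state.
- vision.grab_frame(name): name is "scene" or "top" or "wrist"; returns (picture, depth): 400x640x3 uint8, blue, green, red; 400x640 float32, m along the optical axis (not along the pixel's ray), 0 where there is no reading.
- vision.camera_info(name): a dict with "mtx" (3x3 intrinsics, pixels), "R" (3x3) and "t" (3): a world point X has camera coordinates R X + t; the wrist camera has in their place "hand_eye" (4x4, takes a point from camera to tool coordinates, whose origin is the TCP and whose axes are the flange's). Camera axes: x right, y down, z forward; pixel columns grow to the right and rows downward; lengths in m; the calibration is good to about 2 mm. A picture is of the moment at which its call begins: read the wrist's pose just before it. camera_info takes no time and is no camera call.
A pose or a line that the arm cannot do raises ctrl.Unreachable and nothing moves.
- ticket.close_job(): hands the job in, once; it reports no verdict.
Trained networks look in the newest picture that a camera, given by its name, has taken for a name from the list of things; names that differ only in an ending like _2 or _b are one class to them, and where a whole thing is asked for, a point or a joint stands for the part that bears it (a point fixed in the world has none). Each returns a list of dicts, best first, with "p" (0 to 1); they miss things now and then, are a little off and sometimes report something else, mostly with a low value. They report only what shows in the picture. A call takes as long as a camera call.
- models.recognise(camera, target): "point" ([column, row] in pixels, amid what is visible of it).
- models.masks_of(camera, target): "mask" (400x640 bool, what is visible of it) and "point" ([column, row] in pixels, amid what is visible of it).
The state is a dict: "time": time; "qpos": joint angles; "qd": joint speeds; "tau": joint torques, N m; "tcp_pos": TCP position; "eef_rot": TCP orientation; "contact_force": force on the tool from outside, world axes, zero at the start; "wrist_torque": the same for the moment, N m; "width": finger opening in m.
Only numpy, scipy, OpenCV 4.12 (cv2) and the standard library are available. Lean on these libraries where they do the work, as an engineer would, in place of code of your own. Each camera call takes 0.05 s, during which the arm holds its last target. There are 200 camera calls.

## Working session

There is one attempt and no reset: what is moved stays moved. The work goes in short steps, each a Python script; the robot and the scene stay as the last script left them, time stands still between calls to the robot, and variables do not carry over. Pictures are saved under pics/ and viewed, about 8 in all and at most 12, crops included, and the job is handed in when it is done.

```bash
ls; mkdir -p pics; cat > h.py <<'E'
import numpy as np, cv2
from station import ctrl, get_state, vision, ticket, models
def world(cam,px,depth,r=3):
    i=vision.camera_info(cam);c,w=int(round(px[0])),int(round(px[1]))
    p=depth[max(0,w-r):w+r+1,max(0,c-r):c+r+1];p=p[p>0]
    d=np.median(p); v=np.linalg.inv(i['mtx'])@[px[0],px[1],1]*d
    return np.array(i['R']).T@(v-np.array(i['t']).ravel())
E
python3 - <<'E'
from h import *
ims=[]
for cam in('scene','top'):
    im,d=vision.grab_frame(cam);cv2.imwrite(f'pics/{cam}0.png',im)
    for n in('ratchet','pawl_knob','spoke_end','feeder','tape_measure','glue_jar','marker','water_bottle','cardboard_core','knife','marker_cap'):
        r=models.recognise(cam,n)
        for q in r[:2]:
            try: w=world(cam,q['point'],d).round(3)
            except Exception as e: w=e
            print(cam,n,round(q['p'],2),np.round(q['point']),w)
print(get_state()['eef_rot'],get_state()['time'],ctrl.pinch_z)
E
```

```text
pics
scene ratchet 0.61 [239. 206.] [ 0.593 -0.21   0.01 ]
scene pawl_knob 0.64 [327. 187.] [0.449 0.037 0.058]
scene pawl_knob 0.62 [254. 148.] [ 0.346 -0.285  0.011]
scene spoke_end 0.96 [272. 189.] [ 0.577 -0.085  0.14 ]
scene spoke_end 0.42 [326. 188.] [0.452 0.036 0.06 ]
scene feeder 0.84 [239. 202.] [ 0.578 -0.217  0.009]
scene tape_measure 0.7 [326. 190.] [0.458 0.038 0.054]
scene tape_measure 0.23 [420. 196.] [0.328 0.319 0.004]
scene glue_jar 0.75 [272. 262.] [ 0.759 -0.001  0.072]
scene marker 0.59 [334. 256.] [0.64  0.138 0.002]
scene water_bottle 0.9 [439. 288.] [0.689 0.434 0.126]
scene cardboard_core 0.82 [419. 193.] [0.326 0.312 0.018]
scene knife 0.79 [253. 148.] [ 0.348 -0.289  0.01 ]
scene knife 0.74 [291. 171.] [ 0.519 -0.049  0.173]
top ratchet 0.95 [412. 192.] [ 0.571 -0.172  0.137]
top spoke_end 0.73 [406. 201.] [ 0.549 -0.153  0.143]
top feeder 0.77 [410. 194.] [ 0.568 -0.164  0.141]
top tape_measure 0.82 [339. 250.] [0.428 0.021 0.06 ]
top glue_jar 0.74 [349. 143.] [ 0.728 -0.016  0.071]
top marker 0.52 [301. 182.] [0.63  0.126 0.008]
top water_bottle 0.65 [187. 170.] [0.647 0.421 0.139]
top water_bottle 0.28 [298. 188.] [0.615 0.135 0.009]
top cardboard_core 0.91 [226. 278.] [0.359 0.345 0.001]
top knife 0.61 [453. 279.] [ 0.343 -0.297  0.014]
top knife 0.54 [400. 198.] [ 0.555 -0.137  0.142]
top marker_cap 0.37 [206. 229.] [0.501 0.406 0.004]
[-1.23169359e-06  9.81262037e-01  1.92678008e-01  3.45791938e-06] 1.2 -0.0187
```

```bash
python3 - <<'E'
import cv2,numpy as np
a=cv2.imread('pics/scene0.png')[110:310,160:460];b=cv2.imread('pics/top0.png')[90:310,300:560]
cv2.imwrite('pics/a.png',cv2.resize(a,(800,533),interpolation=cv2.INTER_CUBIC));cv2.imwrite('pics/b.png',cv2.resize(b,(709,600),interpolation=cv2.INTER_CUBIC))
E
```

```text
(no output)
```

View pics/a.png

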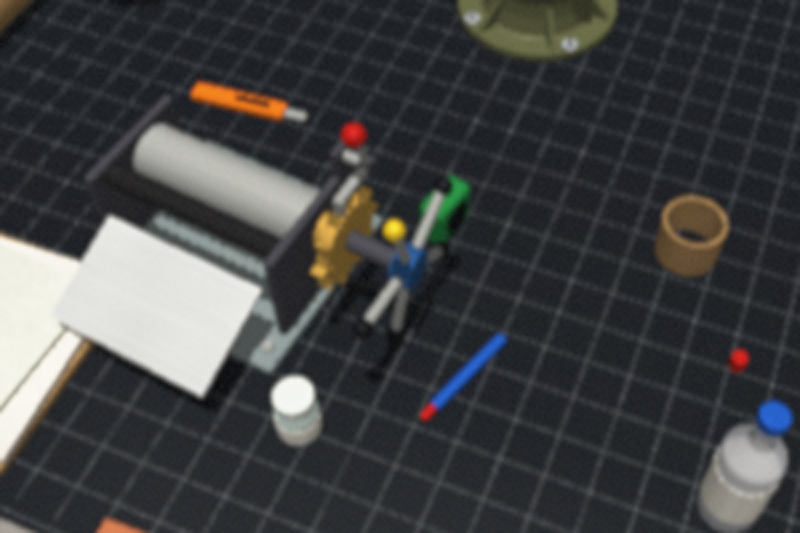

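View pics/b.png

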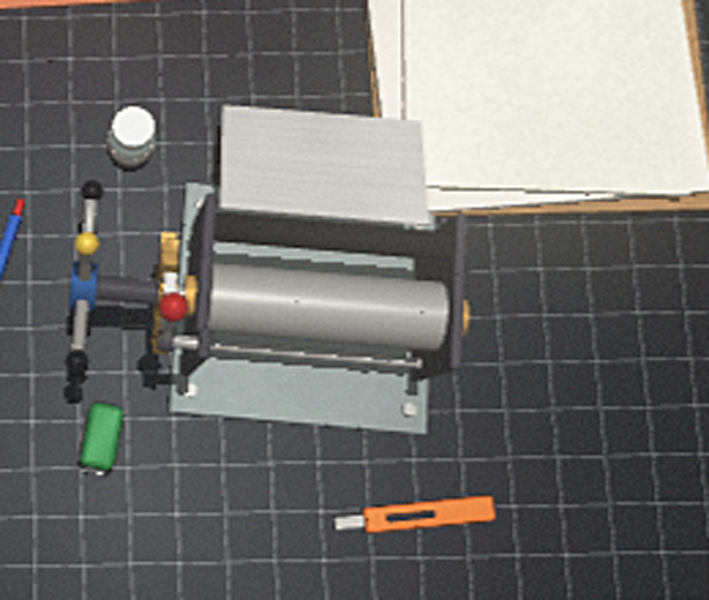

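```bash
cat >> h.py <<'E'
def blob(im,lo,hi,near,rad=14):
    h=cv2.cvtColor(im,cv2.COLOR_BGR2HSV);m=cv2.inRange(h,lo,hi)
    k=np.zeros_like(m);cv2.circle(k,(int(near[0]),int(near[1])),rad,255,-1);m&=k
    x,y,w,hh=cv2.boundingRect(m); ys,xs=np.nonzero(m)
    return np.array([xs.mean(),ys.mean()]),(w,hh)
def P(c):
    i=vision.camera_info(c);return np.array(i['mtx'])@np.c_[i['R'],np.array(i['t']).ravel()]
def tri(a,b):
    X=cv2.triangulatePoints(P('scene'),P('top'),np.array(a,float).reshape(2,1),np.array(b,float).reshape(2,1)).ravel();return X[:3]/X[3]
def onplane(c,px,z):
    p=P(c);H=np.c_[p[:,0],p[:,1],p[:,2]*z+p[:,3]];v=np.linalg.solve(H,[*px,1]);return v[:2]/v[2]
RED=((0,150,60),(6,255,255));YEL=((20,140,100),(33,255,255))
E
python3 - <<'E'
from h import *
a=cv2.imread('pics/scene0.png');b=cv2.imread('pics/top0.png')
for n,c,s,t,z in(('red',RED,(292,160),(363,202),.245),('yel',YEL,(307,196),(332,179),.2)):
    p,q=blob(a,*c,s),blob(b,*c,t);print(n,p,q,tri(p[0],q[0]).round(4),onplane('scene',p[0],z).round(4),onplane('top',q[0],z).round(4))
cr=[(300+x/2.727,90+y/2.727) for x,y in((170,410),(427,433),(187,183))]
for c in cr: print(onplane('top',c,.012).round(4))
# hub blue
E
```

```text
red (array([292.23188406, 159.97101449]), (10, 9)) (array([363.01369863, 202.17808219]), (11, 10)) [ 0.5334 -0.0325  0.2431] [ 0.5348 -0.0314] [ 0.5332 -0.0326]
yel (array([306.35714286, 195.25714286]), (15, 14)) (array([331.41176471, 178.74509804]), (8, 8)) [0.6007 0.0392 0.2013] [0.6001 0.0378] [0.6006 0.04  ]
[ 0.4563 -0.0467]
[ 0.4261 -0.3137]
[ 0.7006 -0.0744]
```

```bash
cat >> h.py <<'E'
YAW=np.radians(-6.5);O=np.array([.566,-.0363])
Q=[0,np.cos(YAW/2),np.sin(YAW/2),0]
R2=np.array([[np.cos(YAW),-np.sin(YAW)],[np.sin(YAW),np.cos(YAW)]])
def F(x,y,z): return np.r_[O+R2@[x/1e3,y/1e3],z/1e3]
def inv(X): return np.r_[R2.T@(np.array(X[:2])-O),X[2]]*1e3
def go(x,y,z,v=.15):
    ctrl.movel(F(x,y,z),max_speed=v);s=get_state();print(round(s['time'],1),inv(s['tcp_pos']).round(1),np.round(s['contact_force'],1))
def look(tag,sr,st,yr,yt,rad=25):
    a,_=vision.grab_frame('scene');b,_=vision.grab_frame('top')
    cv2.imwrite('pics/%s.png'%tag,np.hstack([cv2.resize(i,(400,400),interpolation=cv2.INTER_CUBIC) for i in(a[130:240,240:350],b[140:250,305:415])]))
    for n,c,s,t in(('red',RED,sr,st),('yel',YEL,yr,yt)):
        try:
            p,q=blob(a,*c,s,rad),blob(b,*c,t,rad);print(n,p,q,inv(tri(p[0],q[0])).round(1))
        except Exception as e: print(n,e)
E
python3 - <<'E'
from h import *
ctrl.close_gripper()
p=get_state()['tcp_pos'];ctrl.movel([p[0],p[1],.34],max_speed=.2)
ctrl.movep(F(8,0,310),Q);print(get_state()['time'],np.round(get_state()['qpos'],2))
go(8,0,236,.1)
look('p1',(292,160),(363,202),(306,194),(331,179),12)
E
```

```text
4.9333 [ 0.37  0.41 -0.54  1.5   0.21  1.3  -1.87]
5.8 [8.400e+00 1.000e-01 2.366e+02] [-0.1  0.3  0.3]
red (array([292.2, 157.6]), (3, 2)) (array([363.07894737, 202.06578947]), (11, 10)) [-33.7   0.4 251.8]
yel (array([306.08333333, 195.125     ]), (16, 14)) (array([331.48, 178.72]), (8, 8)) [ 26.   78.5 201.7]
```

View pics/p1.png

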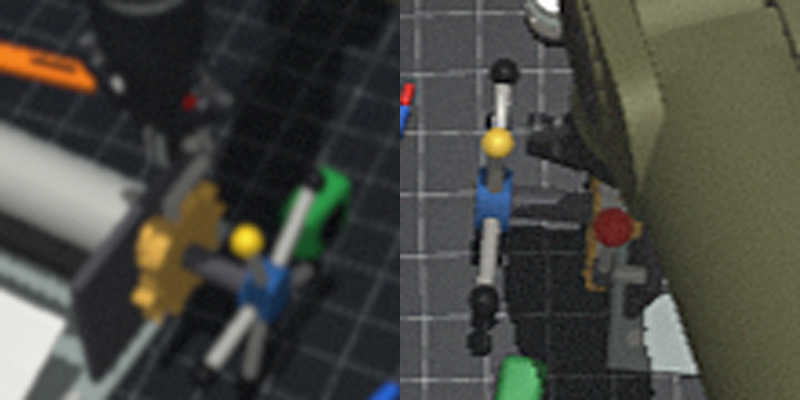

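```bash
python3 - <<'E'
from h import *
go(-12,0,236,.08);go(-60,0,236,.05);ctrl.pause(.5)
go(-30,0,240,.1);go(-30,0,310,.15)
go(60,80,310,.2)
look('p2',(280,155),(363,222),(306,194),(331,179),22)
E
```

```text
6.3 [-1.180e+01 -1.000e-01  2.365e+02] [ 0.4 -1.  -0.5]
7.4 [-59.7  -0.  236. ] [-0.8  0.5 -0. ]
8.4 [-3.030e+01  1.000e-01  2.396e+02] [-0.7  0.  -0.8]
9.0 [-3.060e+01 -2.000e-01  3.094e+02] [ 0.2  0.4 -0.8]
9.8 [ 59.4  79.4 309.1] [-0.2 -0.3 -0.2]
red (array([nan, nan]), (0, 0)) (array([nan, nan]), (0, 0)) [nan nan nan]
yel (array([296.21323529, 192.19117647]), (27, 21)) (array([331.46808511, 178.80851064]), (8, 8)) [ 30.1  67.9 211.2]h.py:12: RuntimeWarning: Mean of empty slice.
  return np.array([xs.mean(),ys.mean()]),(w,hh)
  ret = ret.dtype.type(ret / rcount)
```

View pics/p2.png

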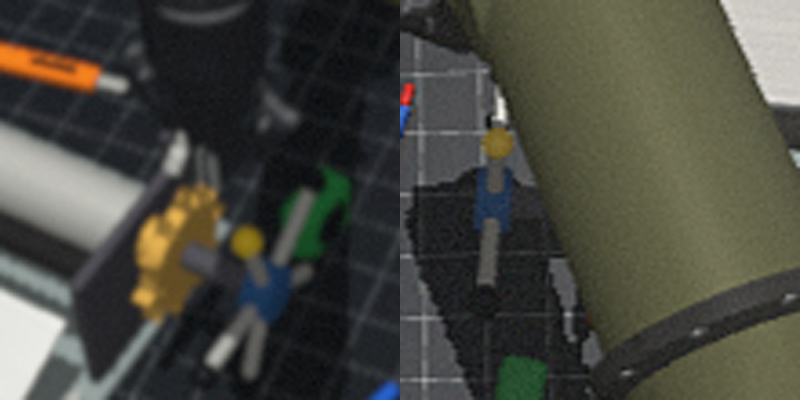

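```bash
python3 - <<'E'
from h import *
go(60,230,310,.25)
w,_=vision.grab_frame('wrist')
look('p3',(283,155),(363,222),(306,194),(331,179),18)
p=cv2.imread('pics/p3.png');cv2.imwrite('pics/p3.png',np.vstack([p,np.hstack([cv2.resize(w,(320,200)),np.zeros((200,480,3),np.uint8)])]))
E
```

```text
10.6 [ 60.5 228.  310.1] [ 0.8 -1.  -0.8]
red (array([299.375, 149.75 ]), (2, 6)) (array([364.03448276, 224.48275862]), (6, 9)) [-84.1  -7.6 232.4]
yel (array([300.81355932, 191.87288136]), (23, 21)) (array([334. , 176.5]), (1, 2)) [ 30.8  70.  215.5]
```

View pics/p3.png

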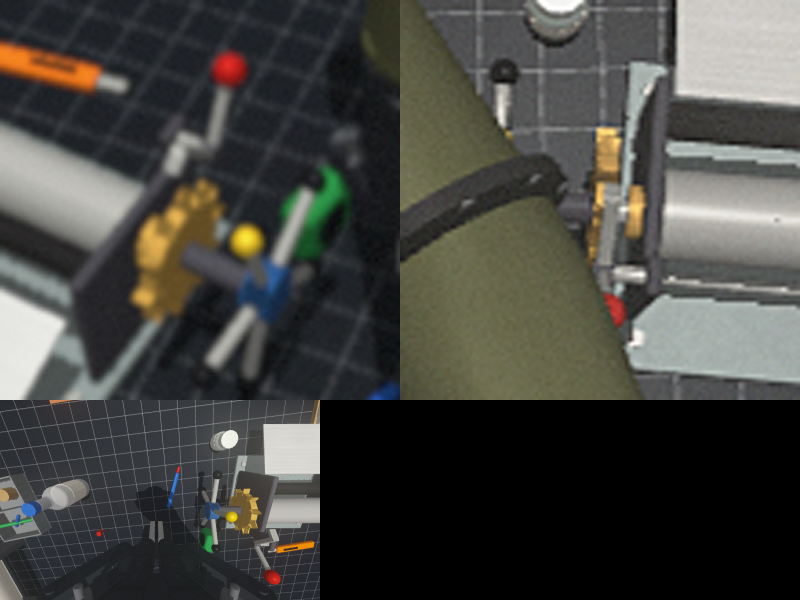

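The pawl is up: the scene crop shows the red knob at (229,69), leaning towards the robot, and the nose is raised. The yellow ball hasn't moved (247,240). Next is the spoke push.

```bash
python3 - <<'E'
from h import *
print(inv(np.r_[onplane('scene',(240+229*.275,130+69*.275),.239),.239]).round(1))
go(62,80,310,.2);go(62,80,192,.15);go(48,80,192,.08);go(-7.4,80,192,.04);ctrl.pause(.4)
go(30,80,194,.1);go(30,80,310,.2);go(60,230,310,.25)
look('p4',(303,149),(364,224),(300,188),(331,195),14)
E
```

```text
[-86.1   2.9 239. ]
11.7 [ 61.7  81.5 310.1] [-0.5  0.   0.8]
12.6 [ 62.5  80.7 193. ] [ 0.1  0.6 -0.8]
12.9 [ 48.3  80.1 193.1] [ 0.2 -0.3 -0.5]
14.4 [ -7.5  80.  191.9] [ 1.  -0.2 -1.6]
15.4 [ 29.4  80.2 193.6] [-0.6  0.2 -0.6]
16.1 [ 29.3  79.7 309. ] [ 0.9  0.2 -0.1]
16.9 [ 60.1 228.4 309.1] [ 0.1 -1.1 -0.7]
red (array([302.61666667, 148.73333333]), (8, 10)) (array([364.        , 224.30769231]), (6, 8)) [-86.   -3.5 237.6]
yel (array([292.765625, 187.140625]), (27, 15)) (array([nan, nan]), (0, 0)) [nan nan nan]h.py:12: RuntimeWarning: Mean of empty slice.
  return np.array([xs.mean(),ys.mean()]),(w,hh)
  ret = ret.dtype.type(ret / rcount)
```

View pics/p4.png

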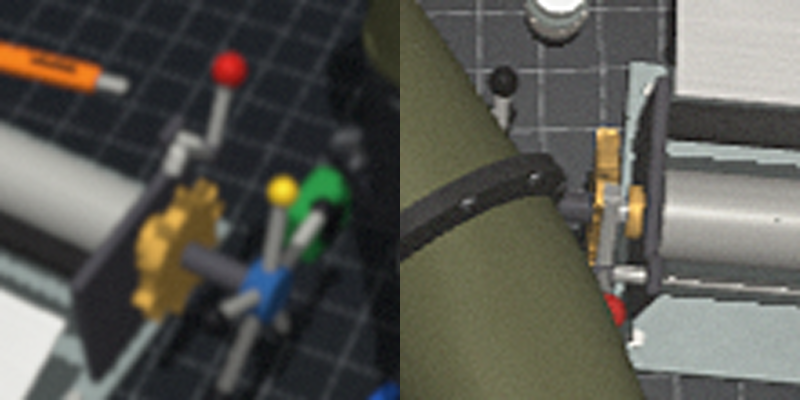

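```bash
python3 - <<'E'
from h import *
for c in((247,240),(283,191)):
    px=(240+c[0]*.275,130+c[1]*.275);print(inv(np.r_[onplane('scene',px,.2),.2]).round(1))
E
```

```text
[ 25.6  82.4 200. ]
[-27.8  82.9 200. ]
```

The yellow ball moved from x ≈ +26 to −28 mm, so the wheel is at about −0.61, and the pawl is still up. Now I'll drop the pawl.

```bash
python3 - <<'E'
from h import *
assert ctrl.ik(F(-130,0,236),Q) is not None
go(-130,100,310,.2);go(-130,0,310,.2);go(-130,0,236,.12);go(-114,0,236,.06);go(-66,0,236,.05);ctrl.pause(.5)
go(-90,0,238,.1);go(-100,0,310,.15);go(60,230,310,.25);ctrl.pause(.3)
look('p5',(294,160),(363,202),(318,183),(331,195),14)
E
```

```text
18.3 [-129.3  100.4  310.1] [-0.4 -0.5 -0.1]
18.9 [-129.7    1.2  309.9] [0.2 1.  0.2]
19.7 [-129.6    0.6  236.5] [ 1.  -0.3  0.8]
20.1 [-1.136e+02  1.000e-01  2.360e+02] [-0.3 -0.2 -0.2]
21.2 [-66.3   0.  236. ] [0.  0.3 0.4]
22.1 [-8.990e+01 -1.000e-01  2.383e+02] [ 0.1 -0.2  0. ]
22.7 [-1.000e+02 -2.000e-01  3.094e+02] [ 0.6  0.1 -0.5]
24.0 [ 59.8 229.1 309.8] [-0.2 -0.8  0.3]
red (array([292.23880597, 160.17910448]), (10, 9)) (array([363.        , 202.15189873]), (11, 9)) [-3.270e+01  1.000e-01  2.425e+02]
yel (array([317.21666667, 181.96666667]), (9, 9)) (array([nan, nan]), (0, 0)) [nan nan nan]h.py:12: RuntimeWarning: Mean of empty slice.
  return np.array([xs.mean(),ys.mean()]),(w,hh)
  ret = ret.dtype.type(ret / rcount)
```

View pics/p5.png

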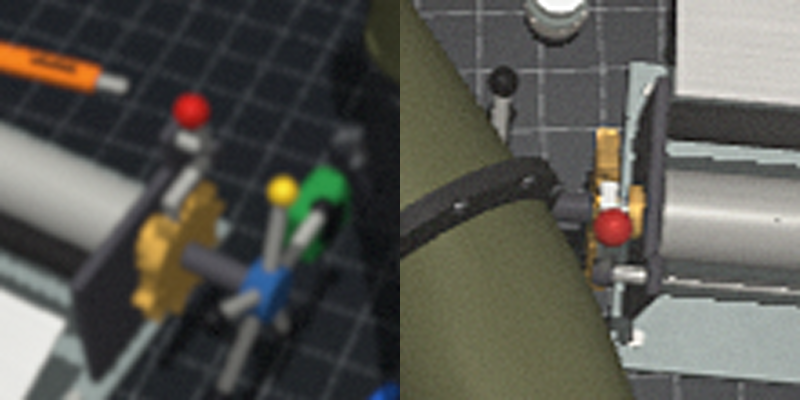

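The red knob is back at its starting pixels in both views (292.2,160.2 and 363.0,202.2), so the pawl is fully down. The yellow ball is unmoved at its one-notch-back position. The arm is clear, so I'm handing in.

```bash
python3 -c "
from h import *
ticket.close_job()"
```

```text
the job is handed in; nothing more can be done
```

The job is handed in: the pawl was thrown up, the wheel turned back one notch, and the pawl dropped into the next gap. I used only the closed fingertips, and the job took about 24 of the 64 s.

| Check | Result |
|---|---|
| Pawl up, before turning the wheel | Knob measured at feeder x ≈ −86 mm, against −89 mm expected. |
| Pawl still up, after turning the wheel | Knob unchanged at x ≈ −86 mm. |
| Wheel turned back | Yellow ball moved from x ≈ +26 to −28 mm, so the wheel stands at about −0.61 rad, against −0.628 for one notch. |
| Pawl down at the end | Knob within 0.3 pixel of where it started in both cameras, at x = −32.7 mm. |
| Wheel after the pawl dropped | Yellow ball had not moved. |

- **Wheel angle:** this comes from the scene camera alone, because the arm hid the yellow ball from the top camera. Two automatic triangulations of the ball during the job were wrong because the colour mask picked up the brass wheel, so I used pixels read off the picture instead.
- **Bystanders:** I did not measure them again at the end. The tool stayed well above them and wrist forces stayed under about 2 N at every reading. Those visible in the last crops (knife, tape measure, jar) look unmoved.

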